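# Slide the chopping board home under its shelf

### The arm

A 6-joint arm with a two-finger parallel gripper is mounted at the origin on a cart in front of the work surface, level with it; the furniture and walls round the work are solid. World frame = base frame: x ahead of the robot, y to its left, z up, the work surface at z = 0. Lengths are in m, angles in rad, forces in N, time in s.
With the tool pointing down it reaches from about 0.15 to 0.775 m from the base axis. Payload 6.1 kg.
Tool frame: the origin (TCP) lies midway between the tips of the shut fingers; the grasp point (between the pads) lies 19 mm behind it (ctrl.hold_point_z is the distance from the TCP to the grasp point, in m); z points along the fingers, y is the line along which they close (so a half turn about z gives the same grasp; the last joint's range is limited). The gripper opens to 85 mm and grips with 20 to 120 N. Pads are 22 mm wide; open, the fingers measure 114 mm over their backs; the gripper's body (76 mm by 85 mm) begins 54 mm behind the grasp point. The pads swing forward as they close: fully open they stand 13 mm farther back than shut.
Start: joints at [1.167, 0.126, -0.04, 1.405, 0, 1.571], TCP at [0.206, 0.483, 0.231] pointing down, gripper open.
Joint ranges: [-2.72, 2.72], [-0.95, 1.95], [-1.27, 1.35], [-1.78, 2.02], [-1.46, 1.47], [-3.14, 3.14]. Speed limits (rad/s): [2.39, 2.39, 3.01, 3.14, 3.14, 3.14].

### API

Orientations are given as a 3x3 rotation matrix whose columns are the frame's x, y, z axes.
In Python, from cell import ctrl gives the robot as it stands. The module is installed in compiled form; this text tells all that it offers.
- The arm moves only by the tool step_arm, never from a script. Its argument "increments" is a list of rows, each a list of 7 numbers: the shift along the world's x, y, z in mm, then the turn, a rotation vector about the world's x, y, z in degrees, then the closure, from 0 (fully open) to 1 (shut). A call has 1 to 20 rows; each row is the pose to reach, as a shift and turn from the pose commanded when the call began; what a row does not reach only later rows make up. A row lasts 1/12 s, in which the tool goes at most 41.7 mm and 7.16 degrees, less where a joint would pass 70% of its speed; a pose out of reach is approached as far as the arm can. A call with a gripper value outside its range is refused whole. The fingers move at their own pace and stop on an object; "newtons" is the grip in N (left out, the last holds). Time passes only in rows, so rows that repeat a pose let the fingers close. It gives the time, the measured TCP pose, the force, the opening and the grip force at its end, in the units of the state.
- ctrl.get_obs(): the state, without advancing time (a new reading comes with each control period).
- ctrl.grab_frame(name): name is "scene" or "top" or "wrist"; returns the picture (420x560x3 uint8, red, green, blue); there is no depth.
- ctrl.camera_params(name): a dict with "fx", "fy", "cx", "cy" (pixels), "distortion" ([k1, k2, p1, p2, k3] as OpenCV has them; the pictures are not rectified), "rvec" (rotation vector, rad) and "tvec" (3), from world to camera coordinates, as OpenCV has them. Camera axes: x right, y down, z forward; pixel columns grow to the right and rows downward; lengths in m; the calibration is good to about 2 mm. A picture is of the moment at which its call begins: read the wrist's pose just before it. camera_params takes no time and is no camera call; for the wrist camera it gives the pose at the moment of the call.
- ctrl.job_done(): hands the job in; it is judged then, once.
The state is a dict: "time_s": time; "joints": joint angles; "qvel": joint speeds; "joint_efforts": joint torques, N m; "position": TCP position; "tcp_rot": TCP orientation; "contact_force": force on the tool from outside, world axes, zero at the start; "moment": the same for the moment, N m; "width": finger opening in m; "gripper_force": force on a finger pad.
Only numpy, scipy, OpenCV 4.12 (cv2) and the standard library are available. Lean on these libraries where they do the work, as an engineer would, in place of code of your own. Each camera call takes 0.05 s, during which the arm holds its last target. There are 200 camera calls.

### The job

Put the chopping board away in its low wooden shelf by gentle pushing only; grip and lift nothing. First slide the white salt shaker, which stands in front of the shelf's mouth, out to the left or right until it stands upright and well clear of the board's path, without shoving it with the board; then square the board up to the mouth and push it in under the shelf until its far edge rests on both rubber stops. Leave everything else where it stands.

Things in the scene. Friction and masses are not known exactly. Their poses are not given: they have to be found in the camera images.
- store: low shelf of light wood at the back of the worktop (fixed), 384 mm wide, 120 mm deep, 48 mm high; jars and a packet up to 110 mm tall stand on it, 45 mm behind its front. Origin: on the worktop, middle of its front opening (mouth); +x points straight in, +y left along the mouth. Inside 352 mm wide, 33 mm high; over the first 32 mm the side walls flare out 12 mm a side as a lead-in.
- board: wooden chopping board lying flat on the worktop, 240 mm along its x, 340 mm along its y, 22 mm thick, about 0.8 kg. Origin: centre of its underside. Its +x long edge is the far edge, which goes in first. Starts in front of the mouth, off the middle by up to 40 mm and turned by up to 9 degrees to the mouth.
- board_far_edge (a point): middle of the board's far edge, at its underside (120 mm along the board's +x from its origin). Two rubber stops inside the store end the board's way, 105 mm in from the mouth, at y = -120 and +120 mm of the store: the board is home when its far edge rests on both, this point then at x = 105 mm of the store; the board's near 135 mm stay outside the mouth.
- salt: white salt shaker with a light metal cap, 41 x 41 mm square body, 85 mm tall, 0.16 kg; it tips over if pushed more than about 25 mm above the worktop. Origin: centre of its underside. Starts between board and mouth, its centre 28 to 33 mm before the mouth. The board's path reaches 175 mm either side of the store's middle line; well clear: its centre at least 205 mm from that line.
- pepper: black pepper shaker of the same shape, 41 x 41 x 85 mm, at the right of the worktop; bystander
- key_bunch: bunch of keys lying flat at the front right, 84 x 118 x 8 mm; bystander
- spoon: wooden spoon 334 mm long lying on the worktop at the left, beside the hob; bystander
Not all that is in view belongs to the job. Leave any green or yellow look-alike of the salt alone.

How it is judged:
By the outcome, as a careful person would: the job done as asked, in the order asked, and still so for the second after the job is handed in, with the robot touching nothing.
It also fails if it takes over 70 s, if anything falls off the work surface, if the arm or the gripper's body presses on something with over 40 N, if the wrist force passes 120 N, or if a joint passes its speed limit or range.

## Working session

There is one attempt and no reset: what is moved stays moved. The work goes in short steps, Python scripts to look and compute and a tool call to move; the robot and the scene stay as the last step left them, time stands still between calls to the robot, and variables do not carry over. Pictures are saved under pics/ and viewed, at most 12 in all, crops included, and the job is handed in when it is done.

Besides the shell and the picture viewer there is one more tool, called after "Request:" by a JSON object that holds its "fn" and its "kwargs". step_arm: Moves the arm, as the interface text tells. Its arguments: {"type":"object","properties":{"increments":{"type":"array"},"newtons":{"type":"number"}},"required":["increments"]}

```bash
mkdir -p pics; cat > h.py <<'E'
import numpy as np, cv2
from cell import ctrl
def cam(n):
    p=ctrl.camera_params(n); K=np.array([[p['fx'],0,p['cx']],[0,p['fy'],p['cy']],[0,0,1.]])
    return K,np.array(p['distortion'],float),np.array(p['rvec'],float).reshape(3),np.array(p['tvec'],float).reshape(3)
def onplane(n,uv,z):
    K,d,r,t=cam(n); R=cv2.Rodrigues(r)[0]
    q=cv2.undistortPoints(np.array(uv,float).reshape(-1,1,2),K,d).reshape(-1,2)
    D=np.c_[q,np.ones(len(q))]@R; c=-R.T@t
    return c+D*((z-c[2])/D[:,2])[:,None]
def proj(n,P):
    K,d,r,t=cam(n); return cv2.projectPoints(np.array(P,float).reshape(-1,1,3),r,t,K,d)[0].reshape(-1,2)
def snap(n,f):
    im=ctrl.grab_frame(n)[:,:,::-1].copy(); cv2.imwrite('pics/'+f,im); return im
E
python3 - <<'E'
from h import *
a=snap('scene','s0.png');b=snap('top','t0.png')
o=ctrl.get_obs();print(o['time_s'],o['position'],o['tcp_rot'],o['width'],o['contact_force'])
for n in('scene','top'):
    K,d,r,t=cam(n);print(n,K[0,0],-cv2.Rodrigues(r)[0].T@t)
E
```

```text
0.1 [0.20614444 0.48245521 0.2306308 ] [[-9.19576921e-01  3.92909643e-01 -5.46488092e-04]
 [ 3.92910023e-01  9.19576054e-01 -1.26253579e-03]
 [ 6.47487683e-06 -1.37571942e-03 -9.99999054e-01]] 0.08542951327803769 [-0.05479847 -0.04765994 -0.06011502]
scene 516.4137372791582 [-0.22447605 -1.09550495  0.78233424]
top 428.5757880581359 [0.35915725 0.0405192  1.099229  ]
```

View pics/t0.png

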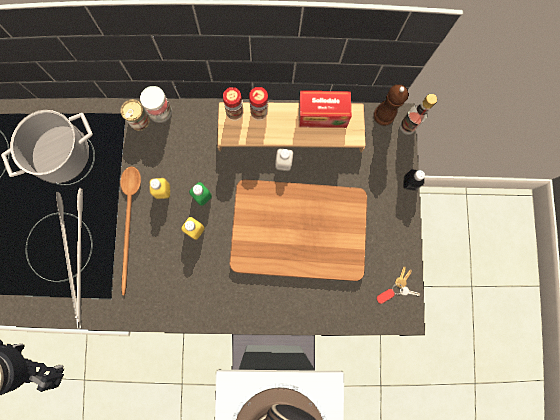

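View pics/s0.png

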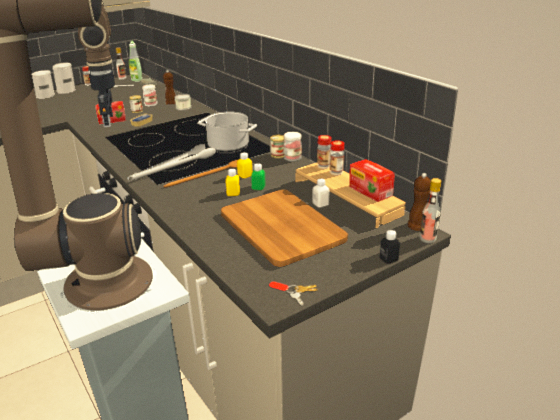

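The top view shows the white salt at (285,159) between the board (232–367, 182–279) and the store (218–365, 103–150). The look-alikes are green at (200,192) and yellow at (160,188) and (193,228). Only the shaker at (285,159) is white and in front of the mouth, so I'll confirm it in an enlarged crop and measure.

```bash
cat >> h.py <<'E'
def mask_board(im):
    h=cv2.cvtColor(im,cv2.COLOR_BGR2HSV)
    m=cv2.inRange(h,(3,70,70),(25,255,255)); m=cv2.morphologyEx(m,cv2.MORPH_OPEN,np.ones((7,7)))
    m[:,:215]=0;m[:,385:]=0
    return m
def board(im,view='top',rows=(160,320)):
    m=mask_board(im);m[:rows[0]]=0;m[rows[1]:]=0
    c=max(cv2.findContours(m,cv2.RETR_EXTERNAL,cv2.CHAIN_APPROX_NONE)[0],key=cv2.contourArea).reshape(-1,2)
    P=onplane(view,c,.022)[:,:2]
    r=cv2.minAreaRect((P*1000).astype(np.float32))
    return P,r
E
python3 - <<'E'
from h import *
im=cv2.imread('pics/t0.png')
P,r=board(im);print('board',r); print(cv2.boxPoints(r).round(1))
h=cv2.cvtColor(im,cv2.COLOR_BGR2HSV)
m=cv2.inRange(h,(8,40,120),(30,200,255));m[:90]=0;m[158:]=0;m[:,:210]=0;m[:,375:]=0
# store front top edge: lowest mask pixel per column
pts=[(u,np.where(m[:,u])[0].max()) for u in range(224,362) if m[:,u].any()]
W=onplane('top',pts,.048)[:,:2]*1000
k=np.polyfit(W[:,1],W[:,0],1)
for _ in range(3):
    e=W[:,0]-np.polyval(k,W[:,1]);g=abs(e)<3;k=np.polyfit(W[g,1],W[g,0],1)
print('front x=',k,'yaw deg',-np.degrees(np.arctan(k[0])),g.sum(),len(g))
row=[np.where(m[v])[0] for v in range(115,146,5)]
for v,x in zip(range(115,146,5),row): print(v,onplane('top',[(x.min(),v),(x.max(),v)],.048)[:,:2].round(4).tolist())
# salt
w=cv2.inRange(h,(0,0,130),(180,70,255));w[:145]=0;w[180:]=0;w[:,:265]=0;w[:,305:]=0
ys,xs=np.where(w);print('salt px',xs.min(),xs.max(),ys.min(),ys.max())
c=im[80:200,200:390];cv2.imwrite('pics/c0.png',cv2.resize(c,None,fx=4.2,fy=4.2,interpolation=cv2.INTER_CUBIC))
E
```

```text
board ((505.119140625, -43.95567321777344), (342.0323486328125, 242.44395446777344), 86.82612609863281)
[[ 374.6 -208. ]
 [ 616.7 -221.4]
 [ 635.6  120.1]
 [ 393.6  133.5]]
front x= [-1.78342161e-02  7.15857437e+02] yaw deg 1.0217170025197135 125 138
115 [[0.7973, 0.1835], [0.8077, -0.2338]]
120 [[0.7833, 0.1907], [0.7935, -0.2306]]
125 [[0.7696, 0.1823], [0.7796, -0.2328]]
130 [[0.7558, 0.1868], [0.7655, -0.227]]
135 [[0.7421, 0.1888], [0.7517, -0.2265]]
140 [[0.7286, 0.1882], [0.738, -0.2261]]
145 [[0.7152, 0.1825], [0.7244, -0.2283]]
salt px 276 292 149 169
```

View pics/c0.png

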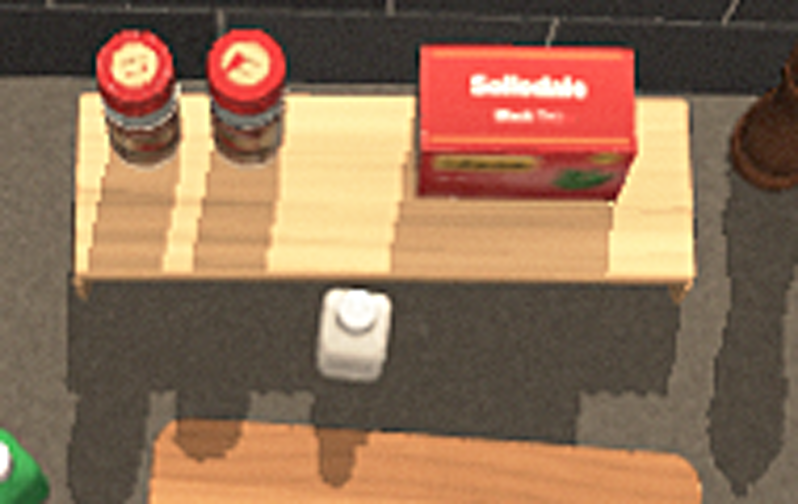

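The crop shows the white salt with its light cap at top-view (285,154) in front of the mouth. Its body bottom is near (283.5,170). The store's roof front corners are near (218,146) and (365,146). This is the shaker meant, so I'll refine the numbers.

```bash
python3 - <<'E'
from h import *
print('roof corners',onplane('top',[(218.4,146),(365,146)],.048).round(4).tolist(), onplane('top',[(219,103),(364.3,103.2)],.048).round(4).tolist())
print('lower corner',onplane('top',[(219.5,150),(363,150.5)],.0).round(4).tolist())
print('cap',onplane('top',[(284.8,154)],.085).round(4).tolist(), onplane('scene',[(321,184)],.083).round(4).tolist())
print('base edge',onplane('top',[(276,170.5),(292,170.5)],0.003).round(4).tolist())
print('greens etc',onplane('top',[(200,188)],.085).round(4).tolist(),onplane('top',[(415,175)],.085).round(4).tolist())
a=cv2.imread('pics/s0.png')[130:240,250:450];cv2.imwrite('pics/c1.png',cv2.resize(a,None,fx=4,fy=4,interpolation=cv2.INTER_CUBIC))
E
```

```text
roof corners [[0.7127, 0.1659, 0.048], [0.7212, -0.2124, 0.048]] [[0.8312, 0.1693, 0.048], [0.8405, -0.2143, 0.048]]
lower corner [[0.7177, 0.1682, 0.0], [0.7248, -0.2181, 0.0]]
cap [[0.6828, -0.003, 0.085]] [[0.6696, -0.0247, 0.083]]
base edge [[0.6629, 0.0164, 0.003], [0.6637, -0.026, 0.003]]
greens etc [[0.5929, 0.202, 0.085]] [[0.6367, -0.3279, 0.085]]
```

View pics/c1.png

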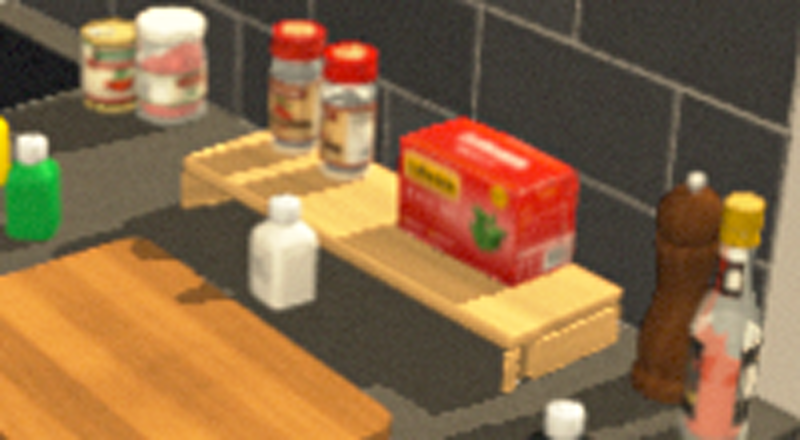

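The gap between board and mouth is about 85 mm. The salt stands at about (0.684,-0.005), and the store's origin is about (0.717,-0.024) with a yaw of about +1.2°. I'll push the salt left with shut fingers, the tool tilted so that the tip leads and touches low.

Request:
{"fn": "step_arm", "kwargs": {"increments": [[478,-553,0,0,0,-65.7,1],[478,-553,0,0,0,-65.7,1],[478,-553,0,0,0,-65.7,1],[478,-553,0,0,0,-65.7,1],[478,-553,0,0,0,-65.7,1],[478,-553,0,0,0,-65.7,1],[478,-553,0,0,0,-65.7,1],[478,-553,0,0,0,-65.7,1],[478,-553,0,0,0,-65.7,1],[478,-553,0,0,0,-65.7,1],[478,-553,0,0,0,-65.7,1],[478,-553,0,0,0,-65.7,1],[478,-553,0,0,0,-65.7,1],[478,-553,0,0,0,-65.7,1],[478,-553,0,0,0,-65.7,1],[478,-553,0,0,0,-65.7,1],[478,-553,0,0,0,-65.7,1],[478,-553,0,0,0,-65.7,1],[478,-553,0,0,0,-65.7,1],[478,-553,0,0,0,-65.7,1]]}}

```text
time_s: 1.77
position: [0.6845, -0.0714, 0.2295]
tcp_rot: [[-0.018, 1.0, -0.003], [1.0, 0.018, 0.001], [0.001, -0.003, -1.0]]
contact_force: [0.0, 0.8, 0.3]
width: -0.0001
gripper_force: 0.0
```

Request:
{"fn": "step_arm", "kwargs": {"increments": [[0,0,0,20,0,0,1],[0,0,0,20,0,0,1],[0,0,0,20,0,0,1],[0,0,-30,20,0,0,1],[0,0,-60,20,0,0,1],[0,0,-90,20,0,0,1],[0,0,-120,20,0,0,1],[0,0,-150,20,0,0,1],[0,0,-170,20,0,0,1],[0,0,-185,20,0,0,1],[0,0,-200,20,0,0,1],[0,0,-210,20,0,0,1],[0,0,-217,20,0,0,1],[0,0,-217,20,0,0,1],[0,0,-217,20,0,0,1]]}}

```text
time_s: 3.02
position: [0.6842, -0.0697, 0.0148]
tcp_rot: [[-0.021, 1.0, -0.0], [0.939, 0.02, 0.342], [0.342, 0.007, -0.94]]
contact_force: [-0.4, 1.2, 0.3]
width: -0.0002
gripper_force: 0.0
```

```bash
python3 - <<'E'
from h import *
a=snap('scene','s1.png')[130:260,230:430];b=snap('top','t1.png')[110:240,200:400]
cv2.imwrite('pics/m1.png',np.hstack([cv2.resize(x,None,fx=2,fy=2.6,interpolation=cv2.INTER_CUBIC) for x in(a,b)]))
E
```

```text
(no output)
```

View pics/m1.png

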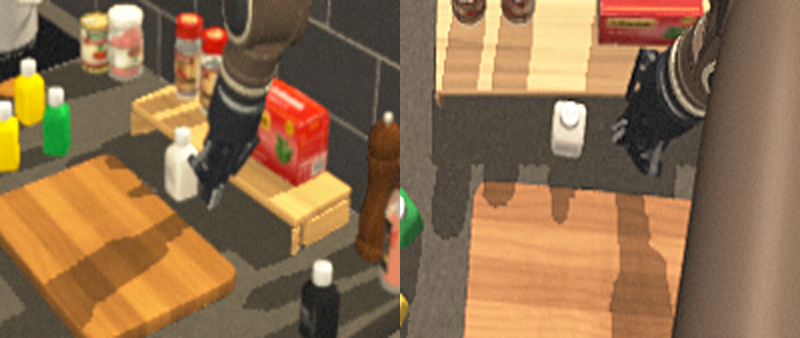

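The fingers stand just right of the salt (crop right: salt (568,128), gripper (645,120)), clear of board and packet. Now the push left.

Request:
{"fn": "step_arm", "kwargs": {"increments": [[0,8,-2,0,0,0,1],[0,16,-4,0,0,0,1],[0,24,-4,0,0,0,1],[0,30,-4,0,0,0,1],[0,36,-4,0,0,0,1],[0,42,-4,0,0,0,1],[-1,48,-4,0,0,0,1],[-1,55,-4,0,0,0,1],[-1,62,-4,0,0,0,1],[-1,69,-4,0,0,0,1],[-1,76,-4,0,0,0,1],[-2,83,-4,0,0,0,1],[-2,90,-4,0,0,0,1],[-2,97,-4,0,0,0,1],[-2,104,-4,0,0,0,1],[-2,111,-4,0,0,0,1],[-2,117,-4,0,0,0,1],[-2,122,-4,0,0,0,1],[-2,125,-4,0,0,0,1],[-2,125,-4,0,0,0,1]]}}

```text
time_s: 4.78
position: [0.6822, 0.0556, 0.0103]
tcp_rot: [[-0.021, 1.0, -0.0], [0.939, 0.02, 0.342], [0.342, 0.007, -0.94]]
contact_force: [0.2, 0.1, -0.5]
width: -0.0002
gripper_force: 0.0
```

```bash
python3 - <<'E'
from h import *
a=snap('scene','s2.png')[130:260,200:400];b=snap('top','t2.png')[110:240,180:380]
cv2.imwrite('pics/m2.png',np.hstack([cv2.resize(x,None,fx=2,fy=2.6,interpolation=cv2.INTER_CUBIC) for x in(a,b)]))
E
```

```text
(no output)
```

View pics/m2.png

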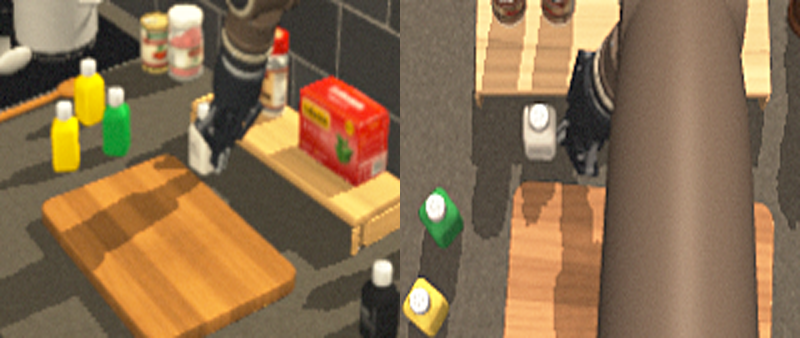

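The salt is upright and square at crop (540,130), so I'll continue.

Request:
{"fn": "step_arm", "kwargs": {"increments": [[0,5,0,0,0,0,1],[0,12,0,0,0,0,1],[0,19,0,0,0,0,1],[0,26,0,0,0,0,1],[0,33,0,0,0,0,1],[-1,40,0,0,0,0,1],[-1,47,0,0,0,0,1],[-1,54,0,0,0,0,1],[-1,61,0,0,0,0,1],[-1,68,0,0,0,0,1],[-1,75,0,0,0,0,1],[-2,82,0,0,0,0,1],[-2,89,0,0,0,0,1],[-2,96,0,0,0,0,1],[-2,102,0,0,0,0,1],[-2,107,0,0,0,0,1],[-2,111,0,0,0,0,1],[-2,114,0,0,0,0,1],[-2,116,0,0,0,0,1],[-2,116,0,0,0,0,1]]}}

```text
time_s: 6.55
position: [0.6803, 0.1711, 0.0103]
tcp_rot: [[-0.021, 1.0, -0.0], [0.939, 0.019, 0.342], [0.342, 0.007, -0.94]]
contact_force: [-0.8, -0.2, 0.0]
width: 0.0002
gripper_force: 0.0
```

Request:
{"fn": "step_arm", "kwargs": {"increments": [[0,-10,0,0,0,0,1],[0,-30,0,0,0,0,1],[0,-45,30,0,0,0,1],[-20,-45,70,0,0,0,1],[-40,-45,110,0,0,0,1],[-80,-45,140,-7,0,0,1],[-120,-45,150,-14,0,0,1],[-160,-45,150,-20,0,0,1],[-200,-45,150,-20,0,0,1],[-240,-45,150,-20,0,0,1],[-240,-20,150,-20,0,0,1],[-240,20,150,-20,0,0,1],[-240,60,150,-20,0,0,1],[-240,100,150,-20,0,0,1],[-240,140,150,-20,0,0,1],[-240,140,150,-20,0,0,1]]}}

```text
time_s: 7.88
position: [0.4404, 0.3159, 0.1601]
tcp_rot: [[-0.025, 1.0, 0.0], [1.0, 0.025, 0.003], [0.003, 0.0, -1.0]]
contact_force: [-0.2, -1.4, 0.6]
width: 0.0001
gripper_force: 0.0
```

```bash
python3 - <<'E'
from h import *
o=ctrl.get_obs();print(o['position'],o['tcp_rot'].round(2) if hasattr(o['tcp_rot'],'round') else o['tcp_rot'])
a=snap('scene','s3.png')[100:270,170:410];b=snap('top','t3.png')
P,r=board(b);print(r,cv2.boxPoints(r).round(1).tolist())
cv2.imwrite('pics/m3.png',np.hstack([cv2.resize(x,(400,400)) for x in(a,b)]))
E
```

```text
[0.44044126 0.3159099  0.16005039] [[-0.02  1.    0.  ]
 [ 1.    0.02  0.  ]
 [ 0.    0.   -1.  ]]
((505.1167297363281, -43.999237060546875), (342.1195983886719, 242.44395446777344), 86.82612609863281) [[374.6000061035156, -208.10000610351562], [616.7000122070312, -221.5], [635.5999755859375, 120.0999984741211], [393.6000061035156, 133.5]]
```

View pics/m3.png

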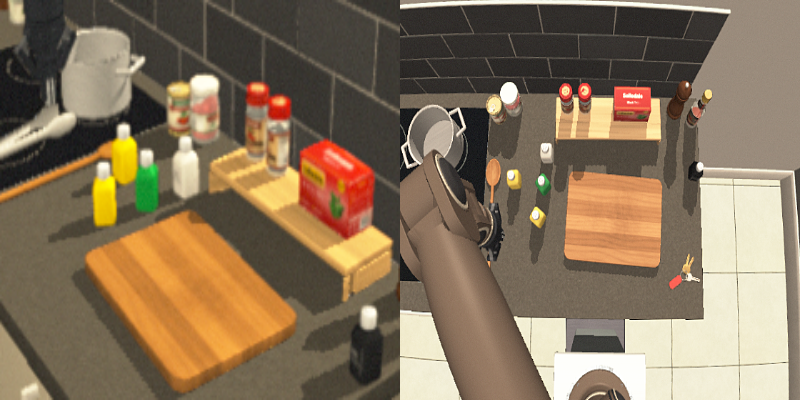

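The salt is upright at full-image (203,155), clear to the left, and nothing else has moved. The board is about 16 mm right of the line and turned about -4.4° to the mouth. Pushing its right edge leftward, ahead of centre, mends both.

Request:
{"fn": "step_arm", "kwargs": {"increments": [[140,-566,0,0,0,0,1],[140,-566,0,0,0,0,1],[140,-566,0,0,0,0,1],[140,-566,0,0,0,0,1],[140,-566,0,0,0,0,1],[140,-566,0,0,0,0,1],[140,-566,0,0,0,0,1],[140,-566,0,0,0,0,1],[140,-566,0,0,0,0,1],[140,-566,0,0,0,0,1],[140,-566,0,0,0,0,1],[140,-566,0,0,0,0,1],[140,-566,0,0,0,0,1],[140,-566,0,0,0,0,1],[140,-566,0,0,0,0,1],[140,-566,0,0,0,0,1],[140,-566,0,0,0,0,1]]}}

```text
time_s: 9.4
position: [0.5788, -0.2565, 0.1602]
tcp_rot: [[-0.018, 1.0, -0.001], [1.0, 0.018, 0.001], [0.001, -0.001, -1.0]]
contact_force: [0.3, 0.2, 0.6]
width: -0.0001
gripper_force: 0.0
```

Request:
{"fn": "step_arm", "kwargs": {"increments": [[0,0,-30,0,0,0,1],[0,0,-60,0,0,0,1],[0,0,-90,0,0,0,1],[0,0,-115,0,0,0,1],[0,0,-135,0,0,0,1],[0,0,-145,0,0,0,1],[0,0,-150,0,0,0,1],[0,0,-150,0,0,0,1]]}}

```text
time_s: 10.07
position: [0.5797, -0.2545, 0.0101]
tcp_rot: [[-0.021, 1.0, -0.001], [1.0, 0.021, 0.0], [0.0, -0.001, -1.0]]
contact_force: [0.1, 0.4, 0.5]
width: -0.0001
gripper_force: 0.0
```

Request:
{"fn": "step_arm", "kwargs": {"increments": [[0,6,0,0,0,0,1],[0,12,0,0,0,0,1],[0,18,0,0,0,0,1],[0,22,0,0,0,0,1],[0,26,0,0,0,0,1],[0,29,0,0,0,0,1],[0,32,0,0,0,0,1],[0,35,0,0,0,0,1],[0,38,0,0,0,0,1],[0,41,0,0,0,0,1],[0,44,0,0,0,0,1],[0,46,0,0,0,0,1],[0,46,0,0,0,0,1],[0,36,0,0,0,0,1],[0,26,0,0,0,0,1],[0,22,30,0,0,0,1],[0,22,60,0,0,0,1],[0,22,90,0,0,0,1],[0,22,120,0,0,0,1]]}}

```text
time_s: 11.65
position: [0.5792, -0.2337, 0.1306]
tcp_rot: [[-0.02, 1.0, -0.002], [1.0, 0.02, 0.002], [0.002, -0.002, -1.0]]
contact_force: [0.9, -0.3, 0.2]
width: -0.0002
gripper_force: 0.0
```

Request:
{"fn": "step_arm", "kwargs": {"increments": [[-340,-60,0,0,0,0,1],[-340,-60,0,0,0,0,1],[-340,-60,0,0,0,0,1],[-340,-60,0,0,0,0,1],[-340,-60,0,0,0,0,1],[-340,-60,0,0,0,0,1],[-340,-60,0,0,0,0,1],[-340,-60,0,0,0,0,1],[-340,-60,0,0,0,0,1],[-340,-60,0,0,0,0,1]]}}

```text
time_s: 12.48
position: [0.2371, -0.2931, 0.1301]
tcp_rot: [[-0.016, 1.0, -0.001], [1.0, 0.016, 0.001], [0.001, -0.001, -1.0]]
contact_force: [1.0, -0.1, -0.7]
width: 0.0001
gripper_force: 0.0
```

```bash
cat >> h.py <<'E'
S=np.array([717.,-23.8]);TH=np.radians(1.15)
def rep(im):
    P,r=board(im);B=cv2.boxPoints(r); c=np.array(r[0])
    e=max([B[1]-B[0],B[2]-B[1]],key=np.linalg.norm); a=np.degrees(np.arctan2(-e[0],e[1])); a=(a+90)%180-90
    R=np.array([[np.cos(TH),-np.sin(TH)],[np.sin(TH),np.cos(TH)]])
    print('board c',c.round(1),'size',np.round(r[1],1),'yaw',round(a,2),'in store',((c-S)@R).round(1),round(a-np.degrees(TH),2))
    return P,B
E
python3 - <<'E'
from h import *
b=snap('top','t4.png');P,B=rep(b);print(B.round(1).tolist());print(ctrl.get_obs()['position'])
E
```

```text
board c [499.6 -26.3] size [342.1 242.1] yaw -1.11 in store [-217.4    1.9] -2.26
[[375.29998779296875, -194.89999389648438], [617.4000244140625, -199.6999969482422], [624.0, 142.39999389648438], [381.8999938964844, 147.10000610351562]]
[ 0.23880435 -0.29338407  0.13020128]
```

View pics/t4.png

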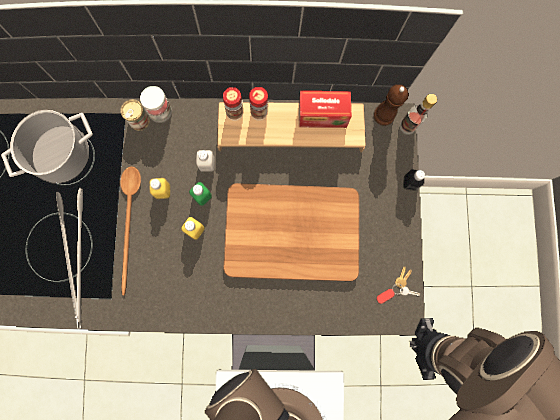

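The board is at store (-217,+2) mm, yaw -2.3°. Salt's cap is at (204,155), and keys and pepper are untouched. Next I'll open the fingers, line them up along the near edge square to the store, and push.

```bash
python3 - <<'E'
from h import *
print(np.round(ctrl.get_obs()['joints'],3)); print(onplane('top',[(204.5,154.5)],.085), proj('top',[[.68,.2,.0],[.68,.2,.085]]))
E
```

```text
[-8.880e-01 -1.310e-01 -5.180e-01  1.185e+00  1.000e-03  6.660e-01]
[[0.67778878 0.19492023 0.085     ]] [[207.02224107 163.37146798]
 [202.48822639 153.60977484]]
```

Request:
{"fn": "step_arm", "kwargs": {"increments": [[106,262,0,0,0,90.2,0],[106,262,0,0,0,90.2,0],[106,262,0,0,0,90.2,0],[106,262,0,0,0,90.2,0],[106,262,0,0,0,90.2,0],[106,262,0,0,0,90.2,0],[106,262,0,0,0,90.2,0],[106,262,0,0,0,90.2,0],[106,262,0,0,0,90.2,0],[106,262,0,0,0,90.2,0],[106,262,0,0,0,90.2,0],[106,262,0,0,0,90.2,0],[106,262,0,0,0,90.2,0],[106,262,0,0,0,90.2,0],[106,262,0,0,0,90.2,0],[106,262,0,0,0,90.2,0]]}}

```text
time_s: 13.87
position: [0.3466, -0.0309, 0.1302]
tcp_rot: [[-1.0, -0.023, -0.0], [-0.023, 1.0, 0.0], [0.0, 0.0, -1.0]]
contact_force: [1.3, -0.7, 0.0]
width: 0.0852
gripper_force: 0.0
```

Request:
{"fn": "step_arm", "kwargs": {"increments": [[0,0,-30,0,0,0,0],[0,0,-60,0,0,0,0],[0,0,-90,0,0,0,0],[0,0,-110,0,0,0,0],[0,0,-122,0,0,0,0],[0,0,-128,0,0,0,0],[0,0,-132,0,0,0,0],[0,0,-132,0,0,0,0],[0,0,-132,0,0,0,0]]}}

```text
time_s: 14.62
position: [0.3469, -0.0313, -0.0011]
tcp_rot: [[-1.0, -0.023, 0.001], [-0.023, 1.0, -0.0], [-0.001, -0.0, -1.0]]
contact_force: [0.3, 0.6, 0.2]
width: 0.0855
gripper_force: 0.0
```

Request:
{"fn": "step_arm", "kwargs": {"increments": [[6,0,0,0,0,0,0],[12,0,0,0,0,0,0],[17,0,0,0,0,0,0],[21,0,0,0,0,0,0],[25,0,0,0,0,0,0],[30,0.5,0,0,0,0,0],[35,0.5,0,0,0,0,0],[40,0.5,0,0,0,0,0],[45,1,0,0,0,0,0],[50,1,0,0,0,0,0],[55,1,0,0,0,0,0],[60,1,0,0,0,0,0],[65,1,0,0,0,0,0],[70,1.5,0,0,0,0,0],[75,1.5,0,0,0,0,0],[79,1.5,0,0,0,0,0],[82,1.5,0,0,0,0,0],[82,1.5,0,0,0,0,0]]}}

```text
time_s: 16.12
position: [0.4285, -0.0296, -0.002]
tcp_rot: [[-1.0, -0.024, -0.001], [-0.024, 1.0, 0.0], [0.001, 0.0, -1.0]]
contact_force: [-2.2, 0.5, -1.1]
width: 0.0856
gripper_force: 0.6
```

```bash
python3 - <<'E'
from h import *
b=snap('top','t5.png');P,B=rep(b)
cv2.imwrite('pics/m5.png',cv2.resize(b[90:330,180:440],None,fx=2.5,fy=2.5))
E
```

```text
board c [479.1 -21.3] size [399.6 342.7] yaw -88.79 in store [-237.8    7.3] -89.94
```

View pics/m5.png

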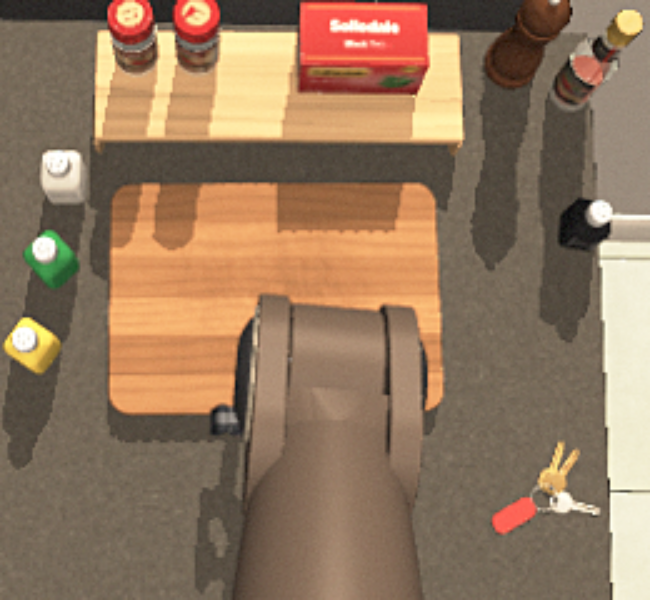

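The board (crop 110–440, 183–413) now looks square to the mouth, and the arm hides part of its near side. I'll fit its far, left and right edges, where they are visible.

```bash
cat >> h.py <<'E'
def edges(im,r0,r1):
    m=mask_board(im)
    def sub(lines): return lines
    g=cv2.GaussianBlur(im[:,:,2].astype(float)-im[:,:,0],(3,3),0)
    vs=range(r0,r1); M=m.copy(); M[:,:215]=0
    L=[(np.where(M[v])[0].min(),v) for v in vs]; Rr=[(np.where(M[v])[0].max()+1,v) for v in vs]
    def fit(p):
        W=onplane('top',p,.022)[:,:2]*1000; k=np.polyfit(W[:,0],W[:,1],1)
        for _ in range(3):
            e=abs(W[:,1]-np.polyval(k,W[:,0]));q=e<2.5; k=np.polyfit(W[q,0],W[q,1],1)
        x=W[q,0].mean();return x,np.polyval(k,x),np.degrees(np.arctan(k[0])),q.sum()
    for n,p in(('L',L),('R',Rr)):
        x,y,a,q=fit(p); ys=(y-S[1])*np.cos(TH)-(x-S[0])*np.sin(TH)
        print(n,'y in store',round(ys,1),'angle rel',round(a-np.degrees(TH),2),q)
E
python3 - <<'E'
from h import *
b=cv2.imread('pics/t5.png'); edges(b,175,235)
m=mask_board(b);m[:156]=0
F=onplane('top',[(u,np.where(m[:,u])[0].min()) for u in range(235,345)],.022)*1000
k=np.polyfit(F[:,1],F[:,0],1);print('far edge x at mid',np.polyval(k,-26),'yaw',-np.degrees(np.arctan(k[0])))
E
```

```text
L y in store 177.6 angle rel 0.06 60
R y in store -165.2 angle rel 0.12 60
far edge x at mid 678.8386660572844 yaw 1.2066060586410534
```

The board is square but about 6 mm left. Pushing forward along a slightly rightward line, within the friction cone, carries it back to the middle before the mouth.

Request:
{"fn": "step_arm", "kwargs": {"increments": [[4,-0.5,0,0,0,0,0],[8,-1,0,0,0,0,0],[12,-1.8,0,0,0,0,0],[16,-2.5,0,0,0,0,0],[20,-3.2,0,0,0,0,0],[24,-4,0,0,0,0,0],[28,-4.8,0,0,0,0,0],[32,-5.5,0,0,0,0,0],[35,-6,0,0,0,0,0],[35,-6,0,0,0,0,0]]}}

```text
time_s: 17.0
position: [0.4644, -0.036, -0.0015]
tcp_rot: [[-1.0, -0.024, 0.001], [-0.024, 1.0, -0.0], [-0.001, -0.0, -1.0]]
contact_force: [-0.8, 0.3, -0.9]
width: 0.0853
gripper_force: 0.2
```

```bash
python3 - <<'E'
from h import *
b=snap('top','t6.png'); edges(b,160,225)
E
```

```text
L y in store 170.8 angle rel 0.83 65
R y in store -165.2 angle rel -8.96 27
```

```bash
python3 - <<'E'
from h import *
b=cv2.imread('pics/t6.png')
for r in((168,210),(175,215),(180,225)): edges(b,*r)
cv2.imwrite('pics/m6.png',cv2.resize(b[90:330,180:440],None,fx=2.5,fy=2.5))
E
```

```text
L y in store 170.9 angle rel 0.84 42
R y in store -171.8 angle rel -2.46 24
L y in store 170.7 angle rel 0.82 40
R y in store -171.6 angle rel -2.45 20
L y in store 170.4 angle rel 0.8 45
R y in store -163.4 angle rel -10.81 23
```

View pics/m6.png

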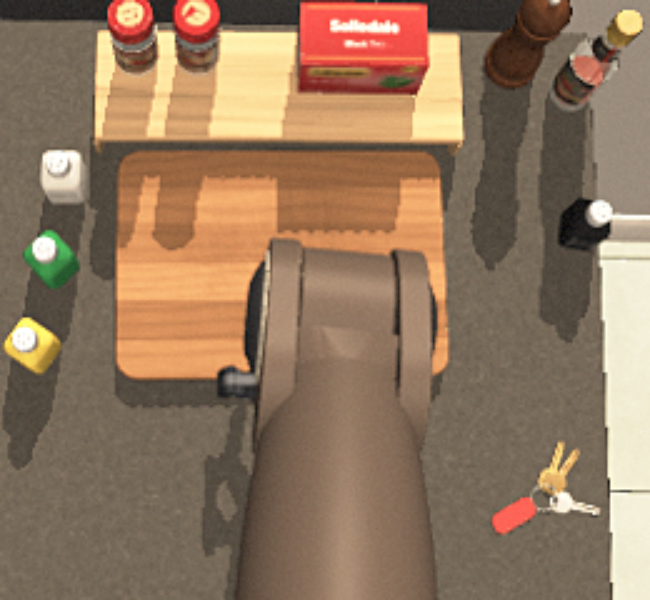

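The board (crop 117–448, 152–380) is at the mouth, centred to within 1 mm and nearly square. I'll push it in along the store's axis.

Request:
{"fn": "step_arm", "kwargs": {"increments": [[4,0,0,0,0,0,0],[8,0,0,0,0,0,0],[12,0.2,0,0,0,0,0],[16,0.3,0,0,0,0,0],[20,0.4,0,0,0,0,0],[24,0.5,0,0,0,0,0],[28,0.6,0,0,0,0,0],[32,0.6,0,0,0,0,0],[36,0.7,0,0,0,0,0],[41,0.8,0,0,0,0,0],[46,0.9,0,0,0,0,0],[51,1,0,0,0,0,0],[56,1.1,0,0,0,0,0],[60,1.2,0,0,0,0,0],[60,1.2,0,0,0,0,0]]}}

```text
time_s: 18.3
position: [0.5239, -0.0345, -0.0014]
tcp_rot: [[-1.0, -0.024, 0.001], [-0.024, 1.0, -0.0], [-0.001, -0.0, -1.0]]
contact_force: [-0.7, 0.2, 0.9]
width: 0.0852
gripper_force: 0.6
```

```bash
python3 - <<'E'
from h import *
b=snap('top','t7.png'); edges(b,165,190)
E
```

```text
L y in store 171.4 angle rel 0.87 25
R y in store -153.4 angle rel -2.57 17
```

Request:
{"fn": "step_arm", "kwargs": {"increments": [[4,0,0,0,0,0,0],[8,0.1,0,0,0,0,0],[12,0.2,0,0,0,0,0],[16,0.3,0,0,0,0,0],[20,0.4,0,0,0,0,0],[24,0.5,0,0,0,0,0],[28,0.6,0,0,0,0,0],[32,0.6,0,0,0,0,0],[35,0.7,0,0,0,0,0],[38,0.7,0,0,0,0,0],[40,0.8,0,0,0,0,0],[42,0.8,0,0,0,0,0],[42,0.8,0,0,0,0,0]]}}

```text
time_s: 19.43
position: [0.565, -0.0337, -0.0016]
tcp_rot: [[-1.0, -0.024, -0.001], [-0.024, 1.0, 0.0], [0.001, 0.0, -1.0]]
contact_force: [-3.5, -0.5, 2.7]
width: 0.0855
gripper_force: 2.1
```

Request:
{"fn": "step_arm", "kwargs": {"increments": [[1,0,0,0,0,0,0],[2,0,0,0,0,0,0],[3,0,0,0,0,0,0],[3,0,0,0,0,0,0]]}}

```text
time_s: 19.77
position: [0.5678, -0.0337, -0.0016]
tcp_rot: [[-1.0, -0.024, -0.001], [-0.024, 1.0, 0.0], [0.001, 0.0, -1.0]]
contact_force: [-4.9, 0.1, 2.7]
width: 0.0853
gripper_force: 2.5
```

Request:
{"fn": "step_arm", "kwargs": {"increments": [[1,0,0,0,0,0,0],[2,0,0,0,0,0,0],[2,0,0,0,0,0,0]]}}

```text
time_s: 20.02
position: [0.5698, -0.0337, -0.0016]
tcp_rot: [[-1.0, -0.024, -0.001], [-0.024, 1.0, 0.0], [0.001, 0.0, -1.0]]
contact_force: [-5.0, -0.6, 3.7]
width: 0.0851
gripper_force: 2.5
```

Request:
{"fn": "step_arm", "kwargs": {"increments": [[1,0,0,0,0,0,0],[2,0,0,0,0,0,0],[2,0,0,0,0,0,0]]}}

```text
time_s: 20.27
position: [0.5713, -0.0337, -0.0017]
tcp_rot: [[-1.0, -0.024, -0.002], [-0.024, 1.0, 0.0], [0.002, 0.0, -1.0]]
contact_force: [-6.8, 0.0, 5.0]
width: 0.0852
gripper_force: 3.3
```

Request:
{"fn": "step_arm", "kwargs": {"increments": [[1,0,0,0,0,0,0],[2,0,0,0,0,0,0],[2,0,0,0,0,0,0]]}}

```text
time_s: 20.52
position: [0.5713, -0.0337, -0.0018]
tcp_rot: [[-1.0, -0.024, -0.005], [-0.024, 1.0, 0.0], [0.005, 0.0, -1.0]]
contact_force: [-13.6, 0.2, 9.4]
width: 0.0852
gripper_force: 6.7
```

```bash
python3 - <<'E'
from h import *
o=ctrl.get_obs();print(o['contact_force'],o['moment'],o['position'])
b=snap('top','t8.png')
m=mask_board(b)
U=[u for u in range(236,268)]; N=[(u,np.where(m[:,u])[0].max()+1) for u in U]
print(onplane('top',N,.022)[::6,:2].round(4).tolist()); edges(b,165,190)
E
```

```text
[-13.59608751   0.17663494   9.43723423] [0.02754651 2.39483931 0.02173915] [ 0.57129809 -0.03370383 -0.00176286]
[[0.0381, 0.1047], [0.0454, 0.0904], [0.0386, 0.0758], [0.0483, 0.0615], [0.0603, 0.0473], [0.0391, 0.0325]]
L y in store 170.7 angle rel -1.61 24
R y in store -172.2 angle rel -1.49 25
```

The force rose with no further travel, so the board is on a stop. I'll press a bit more, back off and check.

Request:
{"fn": "step_arm", "kwargs": {"increments": [[1,0,0,0,0,0,0],[1,0,0,0,0,0,0],[1,0,0,0,0,0,0]]}}

```text
time_s: 20.82
position: [0.5713, -0.0337, -0.0019]
tcp_rot: [[-1.0, -0.024, -0.007], [-0.024, 1.0, 0.0], [0.007, 0.0, -1.0]]
contact_force: [-16.4, -0.1, 11.5]
width: 0.0853
gripper_force: 8.1
```

Request:
{"fn": "step_arm", "kwargs": {"increments": [[-10,0,0,0,0,0,0],[-30,0,0,0,0,0,0],[-60,0,20,0,0,0,0],[-100,0,50,0,0,0,0],[-140,0,80,0,0,0,0],[-180,0,110,0,0,0,0],[-210,-30,130,0,0,0,0],[-240,-70,150,0,0,0,0],[-260,-110,150,0,0,0,0],[-270,-150,150,0,0,0,0],[-280,-190,150,0,0,0,0],[-290,-230,150,0,0,0,0],[-310,-265,150,0,0,0,0],[-320,-265,150,0,0,0,0],[-320,-265,150,0,0,0,0]]}}

```text
time_s: 22.07
position: [0.2526, -0.3041, 0.1488]
tcp_rot: [[-1.0, -0.015, 0.001], [-0.015, 1.0, -0.004], [-0.001, -0.004, -1.0]]
contact_force: [1.1, 0.6, -0.2]
width: 0.0859
gripper_force: 0.0
```

```bash
cat >> h.py <<'E'
def near(b):
    h=cv2.cvtColor(b,cv2.COLOR_BGR2HSV); m=mask_board(b); m[:150]=0; m[240:]=0
    m=cv2.morphologyEx(m,cv2.MORPH_OPEN,np.ones((9,9)))
    N=np.array([(u,np.where(m[:,u])[0].max()+1) for u in range(240,350) if m[:,u].any()])
    W=onplane('top',N,.022)[:,:2]*1000; k=np.polyfit(W[:,1],W[:,0],1)
    e=W[:,0]-np.polyval(k,W[:,1]); q=abs(e)<2.5; k=np.polyfit(W[q,1],W[q,0],1)
    print('near edge x_store at y +-120:',[round(np.polyval(k,S[1]+y)-S[0]+y*np.tan(TH),1) for y in(-120,120)],'yaw rel',-np.degrees(np.arctan(k[0]))-np.degrees(TH),q.sum())
E
python3 - <<'E'
from h import *
b=snap('top','t9.png');snap('scene','s9.png'); near(b); edges(b,160,190)
print(ctrl.get_obs()['position'])
cv2.imwrite('pics/m9.png',np.hstack([cv2.resize(b[60:330,150:450],(420,378)),cv2.resize(cv2.imread('pics/s9.png')[90:330,180:446],(380,378))]))
E
```

```text
near edge x_store at y +-120: [np.float64(-139.5), np.float64(-139.9)] yaw rel 0.09142656069528732 110
L y in store 170.2 angle rel -1.9 30
R y in store -171.9 angle rel -0.13 30
[ 0.25464818 -0.30027109  0.14848449]
```

View pics/m9.png

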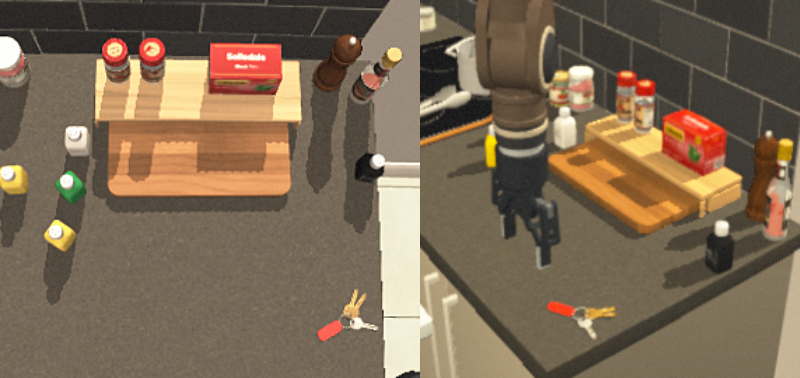

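The board sits in the shelf, its near edge parallel to the mouth to within 0.1°. Its position fits being home on both stops: a hard stop at 16 N, with the fingers where a near edge at -135 mm puts them. The salt is upright at crop (76,140), about 220 mm left of the line. The look-alikes, pepper and keys have not moved.

```bash
python3 -c "
from cell import ctrl
print(ctrl.job_done())"
```

```text
the job is handed in; nothing more can be done
None
```

The job is handed in: the salt stands upright about 220 mm left of the store's middle line, and the board is pushed in square to where the stops should end it. I judged that from the 16 N hard stop and the camera fit, since the stops themselves are out of view.

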